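# Snap the red cap onto the bead jar and keep it pressed

### The job

Close the open bead jar: take the red snap cap by its grip bar, set it squarely on the jar's white neck and press straight down until it clicks over the nubs. After the click do not let go: keep pressing so that the black rubber seal under the cap is squeezed down by about half of its give or more, and finish while you are still pressing it down like that. Leave the blue cap, the mug, the closed jar and the tin where they are.

Things in the scene. Friction and masses are not known exactly. Their poses are not given: they have to be found in the camera images.
- red_cap: Loose red snap cap, mouth down on the table, left or right of the jar, 40 to 85 g. 62 mm wide; flat top 34 mm above its rim; on it a grip bar 40 mm long (own x), 14 mm wide (own y), 26 mm tall (60 mm in all). Mouth 47 mm clear inside the round bead along its lower edge, hollow 30 mm deep. Origin: centre of the mouth at the lower rim; z up. Any yaw on the jar will do.
- cap_grip (a point): A point on the red cap's axis within its grip bar, 50 mm above the rim (16 mm above the flat top, 10 mm below the bar's top); axes as the cap's.
- jar: The open bead jar, fixed: clear, 76 mm wide, full of coloured beads, in a dark wooden block 104 mm square, 20 mm high, fastened to the table. Origin: centre of the underside, on the table; z up. Shoulder at 80 mm, on it the black rubber seal, top at 88 mm. Through it rises a white neck 44 mm wide, tapering above 106 mm to 34 mm at its top, 112 mm up.
- neck_top (a point): Centre of the top face of the jar's neck, 112 mm above the table; z up.
- nubs (a point): On the neck's axis at the height of the middles of its four white sprung nubs, 97 mm above the table; they stand out to 53 mm across. The cap's rim meets them at about 101 mm; pushing past takes 8 to 15 N, easing off abruptly (the click) with the rim at about 94 mm; the nubs then pull the cap on down to rest on the seal at 88 mm. Pressed askew, one side may click first: press on until all is down.
- seal (a joint): How far the black rubber seal ring (62 mm wide, 8 mm thick, on the jar's shoulder) is squeezed down, in m: 0 free, 0.005 fully. It resists with 2.5 N per mm (12.5 N when fully squeezed, then rigid) and rises again when the cap is no longer pressed. The snapped cap's rim is 88 mm above the table less this.
- blue_cap: Bystander: loose blue cap for another, wider jar, 78 mm in diameter, 46 mm tall with its grip bar (46 x 16 x 22 mm); it does not fit this jar. Origin: centre of the lower rim.
- mug: Bystander: loose white mug, 76 mm in diameter, 85 mm tall. Origin: centre of the underside.
- closed_jar: Bystander: loose amber jar with a green lid, 72 mm in diameter, 120 mm tall. Origin: centre of the underside.
- tin: Bystander: loose tin with a yellow label, 60 mm in diameter, 70 mm tall. Origin: centre of the underside.
There are look-alikes about, which are no part of the job. Of the things shaped like the red_cap, the red one is meant.

How it is judged:
By the outcome, as a careful person would: the job done as asked, in the order asked, and still so for the second after the job is handed in, while the arm keeps its last pose, push and grip.
It also fails if it takes over 45 s, if anything falls off the work surface, if the arm or the gripper's body presses on something with over 40 N, if the wrist force passes 120 N, or if a joint passes its speed limit or range.

### The arm

A 6-joint arm with a two-finger parallel gripper is mounted at the origin on the work surface. World frame = base frame: x ahead of the robot, y to its left, z up, the work surface at z = 0. Lengths are in m, angles in degrees, forces in N, time in s.
With the tool pointing down it reaches from about 0.35 to 0.875 m from the base axis. Payload 4.2 kg.
Tool frame: the origin (TCP) lies on the centre line of the jaws, within the pads' length; the fingertips stand 25 mm ahead of it and the grasp point (between the pads) lies 6 mm ahead of it; z points along the fingers, y is the line along which they close (so a half turn about z gives the same grasp; the last joint's range is limited). The gripper opens to 87 mm and grips with 3 to 60 N. Pads are 19 mm wide; open, the fingers measure 117 mm over their backs; the gripper's body (75 mm by 190 mm) begins 51 mm behind the grasp point.
Start: joints at [85.119, 22.042, 0.453, 0, -68.411, -14.817], TCP at [0.211, 0.588, 0.248] pointing down, gripper open.
Joint ranges: [-179.83, 179.83], [-69.29, 118.12], [-61.27, 80.66], [-181.25, 117.63], [-171.15, -9.14], [-177.46, 177.46]. Speed limits (degrees/s): [159.86, 159.86, 180, 180, 180, 180].

### API

Orientations are given as a 3x3 rotation matrix whose columns are the frame's x, y, z axes.
In Python, from plant import status, vision, order gives the robot as it stands. The module is installed in compiled form; this text tells all that it offers.
- The arm moves only by the shell command python3 -m inch 'ROWS'. ROWS is JSON, a list of rows, each a list of 5 numbers: the shift along the tool's x, y, z in cm, then the turn about the tool's z in degrees, then the opening, from 0 (shut) to 1 (fully open). In form: [[dx, dy, dz, yaw, jaw], ...]. A call has 1 to 20 rows; each row shifts and turns the commanded pose from where the row before left it, along the tool's axes as they then stand; what a row does not reach is not made up. A row lasts 1/10 s, in which the tool goes at most 50 mm and 8.59 degrees, less where a joint would pass 70% of its speed; a pose out of reach is approached as far as the arm can. A call with a gripper value outside its range is refused whole. The fingers move at their own pace and stop on an object; the grip force is fixed at half the most. Time passes only in rows, so rows that do not move let the fingers close. It gives the time, the measured TCP pose, the force, the opening and the grip force at its end, in the units of the state.
- status.read_state(): the state, without advancing time (a new reading comes with each control period).
- vision.snapshot(name): name is "scene" or "top"; returns a dict with "pixels" (420x560x3 uint8, red, green, blue), "fx", "fy", "cx", "cy" (pixels), "cam_to_world" (4x4, takes a point from camera to world coordinates). Camera axes: x right, y down, z forward; pixel columns grow to the right and rows downward; lengths in m; the calibration is good to about 2 mm. A picture is of the moment at which its call begins. There is no depth.
- order.close_job(): hands the job in; it is judged then, once.
The state is a dict: "time_s": time; "q": joint angles; "joint_vel": joint speeds; "tau": joint torques, N m; "eef_pos": TCP position; "tcp_rot": TCP orientation; "force": force on the tool from outside, world axes, zero at the start; "wrist_torque": the same for the moment, N m; "finger_gap": finger opening in m; "grasp_force": force on a finger pad.
Only numpy, scipy, OpenCV 4.12 (cv2) and the standard library are available. Lean on these libraries where they do the work, as an engineer would, in place of code of your own. Each camera call takes 0.05 s, during which the arm holds its last target. There are 200 camera calls.

## Working session

There is one attempt and no reset: what is moved stays moved. The work goes in short steps, Python scripts to look and compute and a shell command to move; the robot and the scene stay as the last step left them, time stands still between calls to the robot, and variables do not carry over. Pictures are saved under pics/ and viewed, at most 10 in all, crops included, and the job is handed in when it is done.

```bash
mkdir -p pics; cat > h.py <<'E'
import numpy as np,cv2
from plant import status,vision,order
def snap(n,f=None):
    s=vision.snapshot(n)
    if f: cv2.imwrite('pics/'+f,cv2.cvtColor(s['pixels'],cv2.COLOR_RGB2BGR))
    return s
def ray(s,u,v):
    T=np.array(s['cam_to_world']);d=T[:3,:3]@np.array([(u-s['cx'])/s['fx'],(v-s['cy'])/s['fy'],1]);return T[:3,3],d
def plane(s,u,v,z):
    o,d=ray(s,u,v);return o+d*(z-o[2])/d[2]
def proj(s,p):
    T=np.array(s['cam_to_world']);c=T[:3,:3].T@(np.array(p)-T[:3,3]);return s['fx']*c[0]/c[2]+s['cx'],s['fy']*c[1]/c[2]+s['cy']
E
python3 - <<'E'
from h import *
np.set_printoptions(precision=4,suppress=True)
for n in('top','scene'):
    s=snap(n,n+'1.png');print(n,s['fx'],s['cx'],s['cy'],np.array(s['cam_to_world']))
print(status.read_state())
E
```

```text
top 414.8504338442108 283.0671279477686 207.68351128716805 [[ 0.0027 -0.9847  0.1743  0.4566]
 [-0.9996  0.0025  0.0296 -0.0221]
 [-0.0295 -0.1743 -0.9842  0.9668]
 [ 0.      0.      0.      1.    ]]
scene 513.9570465681513 290.28534756448704 208.93063115183796 [[-0.2624  0.5782 -0.7726  1.3366]
 [ 0.9648  0.1413 -0.2219  0.2091]
 [-0.0191 -0.8036 -0.5949  0.661 ]
 [ 0.      0.      0.      1.    ]]
{'time_s': 0.1, 'q': array([ 85.1186,  22.0856,   0.3873,  -0.0247, -68.4126, -14.8155]), 'joint_vel': array([-0.1107, -0.0153,  0.2539,  0.1483, -0.0605, -0.1238]), 'tau': array([  0.0011, -39.1688,  18.7935,   4.2319,   0.0135,  -0.0001]), 'eef_pos': array([0.2105, 0.588 , 0.2466]), 'tcp_rot': array([[ 0.9414, -0.3372, -0.0006],
       [-0.3372, -0.9414, -0.0019],
       [ 0.0001,  0.002 , -1.    ]]), 'force': array([-0.3118, -0.1916, -0.2901]), 'wrist_torque': array([ 0.0434, -0.0074,  0.0451]), 'grasp_force': 0.0, 'finger_gap': 0.08699919051385824}
```

View pics/top1.png

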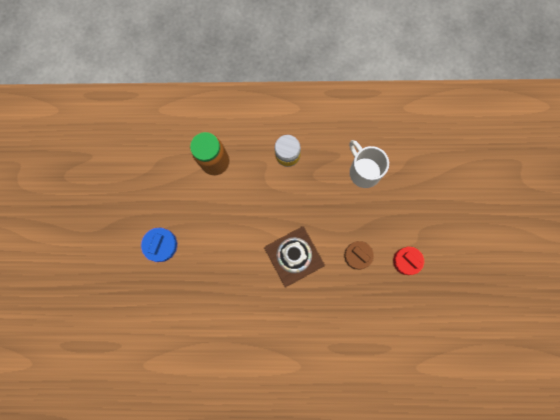

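View pics/scene1.png

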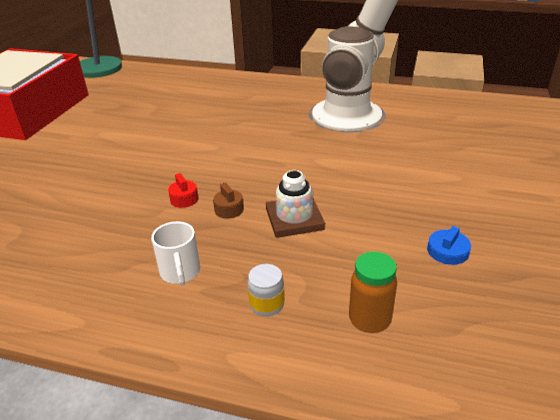

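Top view: the red cap is at (409,261) with its bar slanting down-right. The brown look-alike is at (359,255), the blue cap at (158,244) and the jar neck at about (294,254). In the scene view, red is at (183,191), brown at (228,202) and the neck at (293,180); there is also a red box at (40,90).
Candidates for the cap: red (409,261), brown (359,255) and blue (158,244). I choose red and check it in a crop.

```bash
python3 - <<'E'
from h import *
t=cv2.imread('pics/top1.png');s=cv2.imread('pics/scene1.png')
a=cv2.resize(t[235:285,385:435],(390,390),interpolation=cv2.INTER_CUBIC)
b=cv2.resize(t[225:285,265:325],(390,390),interpolation=cv2.INTER_CUBIC)
cv2.imwrite('pics/crop1.png',np.hstack([a,b]))
np.set_printoptions(precision=4,suppress=True)
for n,r in(('top',(235,285,385,435)),('scene',(165,215,160,205))):
    S=snap(n);p=S['pixels'].astype(int);R,G,B=[p[r[0]:r[1],r[2]:r[3],i] for i in range(3)]
    m=(R>90)&(G<50)&(B<50)
    v,u=np.nonzero(m);print(n,'red',u.min()+r[2],u.max()+r[2],v.min()+r[0],v.max()+r[0],u.mean()+r[2],v.mean()+r[0],m.sum())
    if n=='top':
        c=cv2.minEnclosingCircle(np.stack([u+r[2],v+r[0]],1).astype(np.float32));print(c)
        for z in(0,.017,.034):print(z,plane(S,*c[0],z))
        p2=S['pixels'][225:285,265:325].astype(int)
        w=(p2.min(2)>150);vv,uu=np.nonzero(w);print('white',uu.mean()+265,vv.mean()+225,w.sum(),uu.min()+265,uu.max()+265,vv.min()+225,vv.max()+225)
        for z in(.106,.112):print(plane(S,uu.mean()+265,vv.mean()+225,z))
E
```

```text
top red 393 417 250 273 402.9805194805195 261.6623376623377 154
((405.5, 261.5), 13.209944725036621)
0 [ 0.5017 -0.2745  0.    ]
0.017 [ 0.5009 -0.2701  0.017 ]
0.034 [ 0.5001 -0.2656  0.034 ]
white 295.8671875 254.58072916666666 384 279 310 238 271
[ 0.5106 -0.023   0.106 ]
[ 0.5103 -0.0229  0.112 ]
scene red 169 197 174 207 182.57758620689654 192.33189655172413 696
```

View pics/crop1.png

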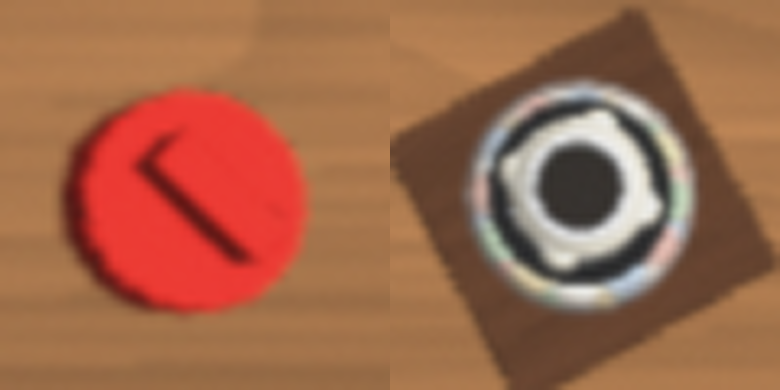

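The crop shows the red cap with its bar, whose dark side runs from (140,160) to (250,262) in crop pixels. The jar's neck has its dark hole centred at (580,186) in crop pixels.

```bash
python3 - <<'E'
from h import *
np.set_printoptions(precision=4,suppress=True)
def fit(m,r):
    n,l,st,c=cv2.connectedComponentsWithStats(m.astype(np.uint8));k=1+np.argmax(st[1:,4])
    h=cv2.convexHull(np.argwhere(l==k)[:,::-1].astype(np.int32));(e,ax,an)=cv2.fitEllipse(h);return (e[0]+r[2],e[1]+r[0]),ax,st[k]
S=snap('top');P=S['pixels'].astype(int)
r=(235,285,385,435);p=P[r[0]:r[1],r[2]:r[3]]
c,ax,_=fit((p[...,0]>200)&(p[...,1]<110),r);print('cap top',c,ax,plane(S,*c,.034))
cap=plane(S,*c,.034)
dk=(p[...,0]<130)&(p[...,1]<40);dk[:, :13]=0
v,u=np.nonzero(dk&(np.hypot(np.arange(50)[None]+r[2]-c[0],np.arange(50)[:,None]+r[0]-c[1])<11))
q=np.array([plane(S,a+r[2],b+r[0],.05)[:2] for a,b in zip(u,v)]);w,V=np.linalg.eigh(np.cov(q.T));print(len(q),'yaw',np.degrees(np.arctan2(*V[::-1,1])),w,q.mean(0))
r=(225,285,265,325);p=P[r[0]:r[1],r[2]:r[3]]
m=p.max(2)<85
c2=np.hypot(np.arange(60)[None]-28.7,np.arange(60)[:,None]-28.1)<9
c,ax,_=fit(m&c2,r);print('hole',c,ax,plane(S,*c,.112))
m=p.min(2)>0
S2=snap('scene');P2=S2['pixels'].astype(int)
print('expected scene: cap',proj(S2,cap),'neck',proj(S2,plane(S,*c,.112)))
a=cv2.resize(S2['pixels'][160:230,160:330],None,fx=4.6,fy=4.6,interpolation=cv2.INTER_CUBIC)
cv2.imwrite('pics/crop2.png',a[...,::-1])
E
```

```text
cap top (409.93302154541016, 260.29809761047363) (26.823272705078125, 28.694910049438477) [ 0.5028 -0.2755  0.034 ]
24 yaw -136.14375799427233 [0.     0.0001] [ 0.4994 -0.269 ]
hole (293.58105278015137, 253.31608772277832) (11.459755897521973, 11.83842658996582) [ 0.5128 -0.0183  0.112 ]
expected scene: cap (np.float64(182.08949755523207), np.float64(187.57328159991943)) neck (np.float64(293.9649358588998), np.float64(174.8265360944859))
```

View pics/crop2.png

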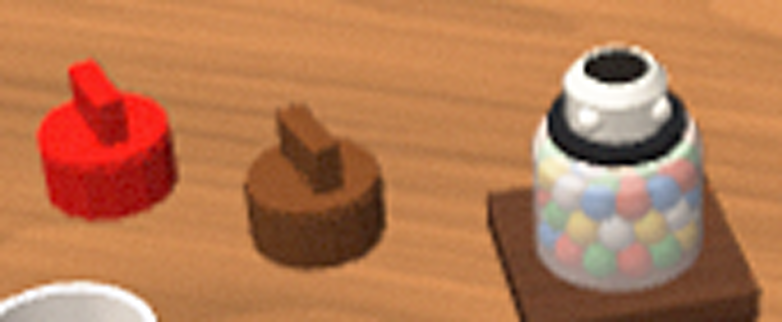

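The scene crop shows the cap's top centre at about (182.5,187) and the neck hole at about (293.4,174). Both agree within a pixel with the top-view positions: cap (0.503,-0.2755), bar yaw about 44°, neck (0.513,-0.018). I'm moving above the cap.

```bash
python3 -m inch '[[1.5,1.9,0,0,1],[2.83,3.57,0,0,1],[2.83,3.57,0,0,1],[2.83,3.57,0,0,1],[2.83,3.57,0,0,1],[2.83,3.57,0,0,1],[2.83,3.57,0,0,1],[2.83,3.57,0,0,1],[2.83,3.57,0,0,1],[2.83,3.57,0,0,1],[2.83,3.57,0,0,1],[2.83,3.57,0,0,1],[2.83,3.57,0,0,1],[2.83,3.57,0,0,1],[2.83,3.57,0,0,1],[2.83,3.57,0,0,1],[2.83,3.57,0,0,1],[2.83,3.57,0,0,1],[2.83,3.57,0,0,1],[2.83,3.57,0,0,1]]'; python3 -m inch '[[0,0,0,8.3,1],[0,0,0,8.3,1],[0,0,0,8.3,1],[0,0,0,8.3,1],[0,0,0,8.3,1],[0,0,0,8.3,1],[0,0,0,8.3,1],[0,0,0,8.3,1],[0,0,0,8.3,1],[0,0,0,8.3,1],[0,0,0,8.3,1],[0,0,0,8.3,1],[0,0,0,8.3,1],[0,0,0,8.3,1],[0,0,0,0,1],[0,0,0,0,1]]'
cat > go.py <<'E'
import sys
from h import *
np.set_printoptions(precision=4,suppress=True)
t=np.array([float(a) for a in sys.argv[1:4]]);s=status.read_state();R=s['tcp_rot']
print('need tool cm',R.T@(t-s['eef_pos'])*100,'x yaw',np.degrees(np.arctan2(R[1,0],R[0,0])),'pos',s['eef_pos'],'z',R[:,2],'q',s['q'],'F',s['force'],'gap',s['finger_gap'],'t',s['time_s'])
E
python3 go.py 0.503 -0.2755 0.12
```

```text
time_s: 2.3
eef_pos: [0.4962, -0.2564, 0.2476]
tcp_rot: [[0.941, -0.337, 0.0], [-0.337, -0.941, -0.0], [0.0, -0.0, -1.0]]
force: [1.2, 0.5, -0.1]
finger_gap: 0.087
grasp_force: 0.0
time_s: 3.9
eef_pos: [0.4959, -0.2544, 0.2475]
tcp_rot: [[-0.716, -0.698, 0.0], [-0.698, 0.716, 0.0], [-0.0, -0.0, -1.0]]
force: [0.5, -1.1, -0.8]
finger_gap: 0.0869
grasp_force: 0.0
need tool cm [ 0.9705 -2.0063 12.7545] x yaw -135.72324676989706 pos [ 0.4959 -0.2544  0.2475] z [ 0.  0. -1.] q [-10.4923  15.4673  -9.1991  -0.0009 -65.3329 -35.2306] F [ 0.4643 -1.1134 -0.7688] gap 0.08685947968294729 t 3.9
```

```bash
python3 -m inch '[[0.3,-0.5,3,0,1],[0.4,-0.8,4,0,1],[0.27,-0.7,4,0,1],[0,0,1.75,0,1],[0,0,0,0,1],[0,0,0,0,1]]' >/dev/null; python3 go.py 0.503 -0.2755 0.062
python3 - <<'E'
from h import *
a=cv2.resize(snap('top')['pixels'][215:305,360:460],(400,360),interpolation=cv2.INTER_CUBIC)
b=cv2.resize(snap('scene')['pixels'][130:220,140:240],(400,360),interpolation=cv2.INTER_CUBIC)
cv2.imwrite('pics/crop3.png',np.hstack([a,b])[...,::-1])
E
```

```text
need tool cm [0.0159 0.0544 5.8613] x yaw -135.7919286828926 pos [ 0.5035 -0.2757  0.1206] z [ 0.0005 -0.0007 -1.    ] q [-12.5282  24.094  -16.4709   0.0433 -49.4    -33.2919] F [ 0.4558  0.4768 -0.1953] gap 0.08707484732411365 t 4.5
```

View pics/crop3.png

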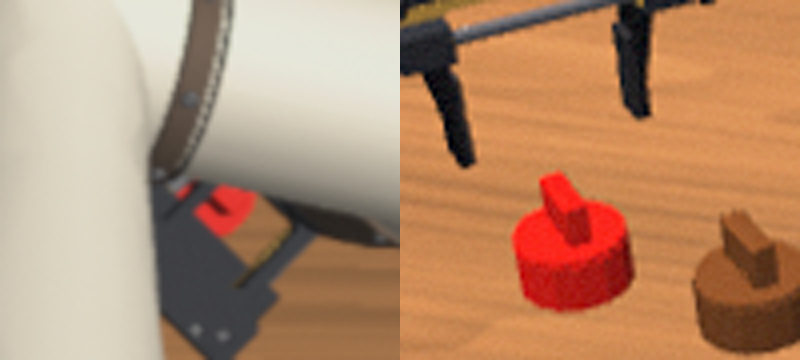

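The scene crop shows both fingertips straddling the bar, centred over the red cap, with the brown cap clear. I descend and grip.

```bash
python3 -m inch '[[0,0.05,2,0,1],[0,0,2,0,1],[0,0,1.2,0,1],[0,0,0.65,0,1],[0,0,0,0,1],[0,0,0,0,0],[0,0,0,0,0],[0,0,0,0,0],[0,0,0,0,0],[0,0,0,0,0],[0,0,0,0,0],[0,0,0,0,0],[0,0,0,0,0],[0,0,0,0,0]]'; python3 -m inch '[[0,0,-1,0,0],[0,0,-2.5,0,0],[0,0,-4,0,0],[0,0,-4,0,0],[0,0,-2,0,0],[0,0,0,0,0],[0,0,0,0,0]]'; python3 go.py 0.5128 -0.0183 0.2
```

```text
time_s: 6.0
eef_pos: [0.5026, -0.2751, 0.0615]
tcp_rot: [[-0.718, -0.696, -0.0], [-0.696, 0.718, -0.0], [0.0, 0.0, -1.0]]
force: [-0.0, -0.3, 0.0]
finger_gap: 0.023
grasp_force: 0.0
time_s: 6.7
eef_pos: [0.5022, -0.2749, 0.1968]
tcp_rot: [[-0.718, -0.696, 0.0], [-0.696, 0.718, 0.001], [-0.001, 0.0, -1.0]]
force: [0.3, -0.1, -1.6]
finger_gap: 0.0137
grasp_force: 29.9
need tool cm [-18.6135  17.6909  -0.3101] x yaw -135.91792973809757 pos [ 0.5022 -0.2749  0.1968] z [ 0.0005  0.0005 -1.    ] q [-12.5037  19.334  -11.3618  -0.0398 -59.2844 -33.3939] F [ 0.284  -0.0568 -1.6088] gap 0.013692505616278473 t 6.7
```

The fingers only closed as the lift began. Gap and force say something is held, so I'm checking its seat in the grip.

```bash
python3 - <<'E'
from h import *
S=snap('scene')
cv2.imwrite('pics/crop4.png',cv2.resize(S['pixels'][60:220,100:310],(788,600),interpolation=cv2.INTER_CUBIC)[...,::-1])
s=status.read_state();print(proj(S,s['eef_pos']),[proj(S,s['eef_pos']+np.array([0,0,-z])) for z in(.025,.027,.062)])
E
```

```text
(np.float64(170.98880853067385), np.float64(120.44460796039803)) [(np.float64(172.92368805631872), np.float64(131.59489711684193)), (np.float64(173.07609970645507), np.float64(132.47321225083707)), (np.float64(175.688232230887), np.float64(147.52636288700404))]
```

View pics/crop4.png

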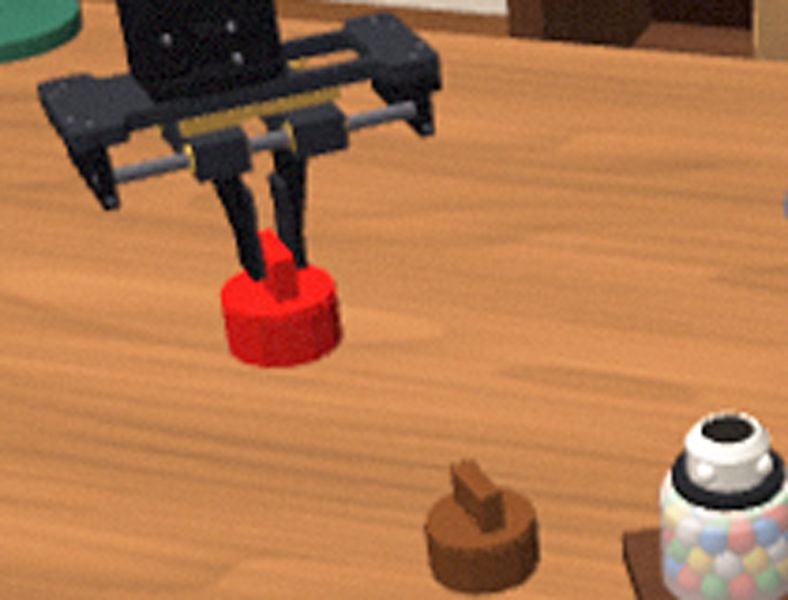

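The cap hangs upright but about 15 mm low in the jaws: its top centre is at (174.9,139.2) and should be near (173,132.5). I'm setting it back down and regripping deeper.

```bash
python3 -m inch '[[0,0,3,0,0],[0,0,4,0,0],[0,0,3.2,0,0],[0,0,1,0,0],[0,0,0,0,0],[0,0,0,0,0]]'; python3 -m inch '[[0,0,0.2,0,0],[0,0,0.2,0,0],[0,0,0,0,0]]'
```

```text
time_s: 7.35
eef_pos: [0.5033, -0.2755, 0.0853]
tcp_rot: [[-0.718, -0.696, 0.001], [-0.696, 0.718, -0.001], [-0.0, -0.001, -1.0]]
force: [-0.4, -0.0, -0.3]
finger_gap: 0.0138
grasp_force: 29.9
time_s: 7.65
eef_pos: [0.5028, -0.2752, 0.0812]
tcp_rot: [[-0.718, -0.696, 0.001], [-0.696, 0.718, -0.0], [-0.001, -0.001, -1.0]]
force: [-0.4, -0.6, -0.6]
finger_gap: 0.0136
grasp_force: 29.9
```

```bash
python3 -m inch '[[0,0,0.2,0,0],[0,0,0.2,0,0],[0,0,0,0,0]]'; python3 -m inch '[[0,0,0.2,0,0],[0,0,0,0,0]]'
```

```text
time_s: 7.95
eef_pos: [0.5023, -0.2751, 0.0763]
tcp_rot: [[-0.718, -0.696, -0.001], [-0.696, 0.718, 0.0], [0.0, 0.001, -1.0]]
force: [0.3, -0.7, -1.0]
finger_gap: 0.0138
grasp_force: 29.9
time_s: 8.15
eef_pos: [0.5024, -0.2751, 0.0742]
tcp_rot: [[-0.718, -0.696, -0.001], [-0.696, 0.718, 0.0], [0.0, 0.001, -1.0]]
force: [-0.3, -0.7, 0.1]
finger_gap: 0.014
grasp_force: 29.9
```

```bash
python3 -m inch '[[0,0,0.2,0,0],[0,0,0,0,0]]'; python3 -m inch '[[0,0,0.2,0,0],[0,0,0,0,0]]'
```

```text
time_s: 8.35
eef_pos: [0.5024, -0.2751, 0.0723]
tcp_rot: [[-0.718, -0.696, -0.001], [-0.696, 0.718, 0.0], [0.0, 0.0, -1.0]]
force: [0.2, -0.2, -0.2]
finger_gap: 0.0139
grasp_force: 29.9
time_s: 8.55
eef_pos: [0.5031, -0.2753, 0.0715]
tcp_rot: [[-0.718, -0.696, 0.001], [-0.696, 0.718, -0.001], [-0.0, -0.001, -1.0]]
force: [0.1, 0.2, 4.1]
finger_gap: 0.0138
grasp_force: 30.0
```

Table contact came at TCP 0.0715. I open partly, go down 9.5 mm and close with enough time.

```bash
python3 -m inch '[[0,0,0,0,0.4],[0,0,0,0,0.4],[0,0,0,0,0.4],[0,0,0,0,0.4],[0,0,0.45,0,0.4],[0,0,0.4,0,0.4],[0,0,0,0,0.4],[0,0,0,0,0],[0,0,0,0,0],[0,0,0,0,0],[0,0,0,0,0],[0,0,0,0,0],[0,0,0,0,0],[0,0,0,0,0],[0,0,0,0,0],[0,0,0,0,0]]'
```

```text
time_s: 10.15
eef_pos: [0.5027, -0.2752, 0.0622]
tcp_rot: [[-0.718, -0.696, 0.0], [-0.696, 0.718, -0.0], [-0.0, -0.0, -1.0]]
force: [0.7, -1.0, 0.6]
finger_gap: 0.0136
grasp_force: 30.0
```

```bash
python3 -m inch '[[0,0,-1.5,0,0],[0,0,-3.5,0,0],[0,0,-4,0,0],[0,0,-4,0,0],[0,0,-1.8,0,0],[-1.1,1,0,0,0],[-2.5,2.4,0,0,0],[-2.5,2.4,0,0,0],[-2.5,2.4,0,0,0],[-2.5,2.4,0,0,0],[-2.5,2.4,0,0,0],[-2.5,2.4,0,0,0],[-1.5,1.4,0,0,0],[-1,0.9,0,0,0],[0,0,0,0,0],[0,0,0,0,0]]'; python3 go.py 0.5128 -0.0183 0.2
python3 - <<'E'
from h import *
np.set_printoptions(precision=4,suppress=True)
s=status.read_state()
S=snap('scene','s5.png');p=S['pixels']
cv2.imwrite('pics/crop5.png',cv2.resize(p[60:260,220:400],(540,600),interpolation=cv2.INTER_CUBIC)[...,::-1])
print('top-of-cap expected',proj(S,s['eef_pos']-[0,0,.0282]),'neck',proj(S,[.5128,-.0183,.112]))
E
```

```text
time_s: 11.75
eef_pos: [0.5125, -0.0186, 0.2094]
tcp_rot: [[-0.718, -0.696, -0.002], [-0.696, 0.718, -0.0], [0.001, 0.001, -1.0]]
force: [0.1, -1.4, -1.0]
finger_gap: 0.014
grasp_force: 30.0
need tool cm [-0.0482 -0.0004  0.937 ] x yaw -135.88604202175597 pos [ 0.5125 -0.0186  0.2094] z [-0.0015 -0.0003 -1.    ] q [ 16.0708  13.0797 -18.3569  -0.0082 -58.6519 -61.9526] F [ 0.0818 -1.3751 -1.0291] gap 0.013955535639885257 t 11.75
top-of-cap expected (np.float64(293.286463185669), np.float64(143.88141199505415)) neck (np.float64(293.9536490300579), np.float64(174.81130472470244))
```

View pics/crop5.png

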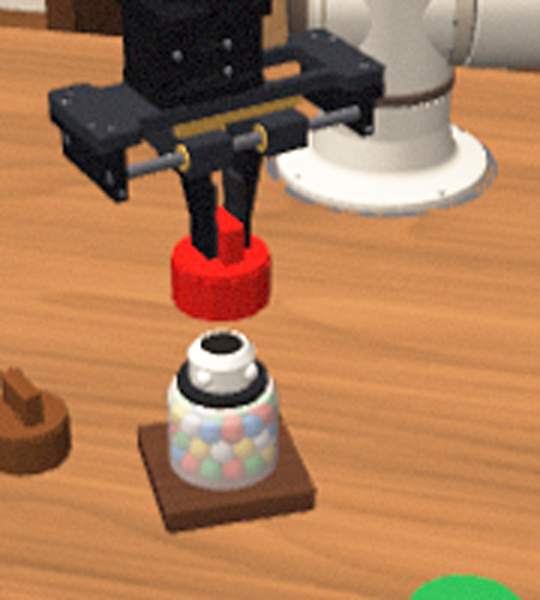

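The view shows the cap upright above the neck: cap columns 172–271 (centre 221.5), neck hole at 222. I check the silhouette numerically against the expected pose.

```bash
python3 - <<'E'
from h import *
np.set_printoptions(precision=4,suppress=True)
s=status.read_state();e=s['eef_pos'];S=snap('scene');p=S['pixels'].astype(int)
m=((p[...,0]>90)&(p[...,1]<60)&(p[...,2]<60)).astype(np.uint8);m[:,:250]=0;m[:,340:]=0;m[:100]=0;m[190:]=0
v,u=np.nonzero(m);print('meas u',u.min()-.5,u.max()+.5,'v bottom',v.max()+.5)
a=np.linspace(0,2*np.pi,181)
q=np.array([proj(S,e+[.031*np.cos(t),.031*np.sin(t),z]) for t in a for z in(-.0622,-.0282)])
print('pred u',q[:,0].min(),q[:,0].max(),'v bottom',q[:,1].max())
for d in([.005,0,0],[0,.005,0]):print(d,np.array(proj(S,e+d))-proj(S,e))
E
```

```text
meas u 276.5 309.5 v bottom 166.5
pred u 276.6984208316783 309.46776536845334 v bottom 167.80659306200545
[0.005, 0, 0] [-0.698   1.2425]
[0, 0.005, 0] [2.5998 0.2892]
```

Agreement is within about a pixel, well inside the taper's tolerance. I lower it in stages, watching the force.

```bash
python3 -m inch '[[-0.04,0,1.5,0,0],[0,0,1.5,0,0],[0,0,0.4,0,0],[0,0,0.3,0,0],[0,0,0.3,0,0],[0,0,0,0,0]]'; python3 -m inch '[[0,0,0.2,0,0],[0,0,0.2,0,0],[0,0,0,0,0]]'
```

```text
time_s: 12.45
eef_pos: [0.5133, -0.0185, 0.1702]
tcp_rot: [[-0.718, -0.696, 0.0], [-0.696, 0.718, 0.0], [-0.0, -0.0, -1.0]]
force: [0.1, 0.1, 0.2]
finger_gap: 0.0134
grasp_force: 30.0
time_s: 12.75
eef_pos: [0.5131, -0.0183, 0.1659]
tcp_rot: [[-0.718, -0.696, -0.0], [-0.696, 0.718, -0.0], [0.0, 0.0, -1.0]]
force: [-0.7, 0.3, -0.9]
finger_gap: 0.0134
grasp_force: 30.0
```

```bash
for i in 1; do :; done; python3 -m inch '[[0,0,0.2,0,0],[0,0,0.1,0,0],[0,0,0,0,0]]'; python3 -m inch '[[0,0,0.2,0,0],[0,0,0,0,0]]'; python3 -m inch '[[0,0,0.2,0,0],[0,0,0,0,0]]'
```

```text
time_s: 13.05
eef_pos: [0.513, -0.0185, 0.1632]
tcp_rot: [[-0.718, -0.696, -0.001], [-0.696, 0.718, -0.001], [0.001, 0.0, -1.0]]
force: [-1.3, -0.8, 2.4]
finger_gap: 0.014
grasp_force: 30.0
time_s: 13.25
eef_pos: [0.5136, -0.0185, 0.1622]
tcp_rot: [[-0.718, -0.696, 0.001], [-0.696, 0.718, -0.001], [-0.0, -0.001, -1.0]]
force: [-2.1, -0.3, 5.7]
finger_gap: 0.0137
grasp_force: 30.0
time_s: 13.45
eef_pos: [0.5138, -0.0185, 0.161]
tcp_rot: [[-0.717, -0.697, 0.002], [-0.697, 0.717, -0.001], [-0.001, -0.002, -1.0]]
force: [-2.9, -0.7, 8.4]
finger_gap: 0.014
grasp_force: 30.0
```

```bash
python3 -m inch '[[0.07,0.07,0.2,0,0],[0,0,0,0,0]]'; python3 -m inch '[[0,0,0.2,0,0],[0,0,0,0,0]]'; python3 -m inch '[[0,0,0.2,0,0],[0,0,0,0,0]]'
```

```text
time_s: 13.65
eef_pos: [0.5133, -0.0185, 0.1591]
tcp_rot: [[-0.717, -0.697, 0.003], [-0.697, 0.717, -0.001], [-0.002, -0.003, -1.0]]
force: [-2.1, -0.7, 8.8]
finger_gap: 0.0139
grasp_force: 30.0
time_s: 13.85
eef_pos: [0.5127, -0.0184, 0.1557]
tcp_rot: [[-0.718, -0.696, 0.002], [-0.696, 0.718, -0.0], [-0.001, -0.001, -1.0]]
force: [0.5, -1.1, 0.3]
finger_gap: 0.014
grasp_force: 30.0
time_s: 14.05
eef_pos: [0.5118, -0.0183, 0.1512]
tcp_rot: [[-0.719, -0.695, -0.001], [-0.695, 0.719, 0.001], [0.0, 0.001, -1.0]]
force: [3.0, -1.8, -10.8]
finger_gap: 0.0138
grasp_force: 30.0
```

It clicked: the force eased off and then pulled down. I keep pressing onto the seal.

```bash
python3 -m inch '[[-0.05,-0.05,0.2,0,0],[0,0,0.1,0,0],[0,0,0,0,0]]'; python3 -m inch '[[0,0,0.2,0,0],[0,0,0,0,0]]'; python3 -m inch '[[0,0,0.2,0,0],[0,0,0,0,0]]'
```

```text
time_s: 14.35
eef_pos: [0.5127, -0.0183, 0.15]
tcp_rot: [[-0.718, -0.696, -0.001], [-0.696, 0.718, -0.0], [0.001, 0.0, -1.0]]
force: [-0.6, -0.6, -2.5]
finger_gap: 0.0135
grasp_force: 30.0
time_s: 14.55
eef_pos: [0.5131, -0.0182, 0.1486]
tcp_rot: [[-0.718, -0.696, 0.0], [-0.696, 0.718, -0.0], [-0.0, -0.0, -1.0]]
force: [-1.7, 0.0, 2.9]
finger_gap: 0.0137
grasp_force: 30.0
time_s: 14.75
eef_pos: [0.5132, -0.0182, 0.147]
tcp_rot: [[-0.718, -0.696, 0.001], [-0.696, 0.718, -0.0], [-0.001, -0.001, -1.0]]
force: [-2.0, 1.2, 7.1]
finger_gap: 0.0136
grasp_force: 30.0
```

```bash
python3 -m inch '[[0.02,0.03,0.2,0,0],[0,0,0,0,0]]'; python3 -m inch '[[0,0,0,0,0],[0,0,0,0,0],[0,0,0,0,0],[0,0,0,0,0],[0,0,0,0,0]]'; python3 - <<'E'
from h import *
S=snap('scene')
cv2.imwrite('pics/crop6.png',cv2.resize(S['pixels'][90:250,220:370],(562,600),interpolation=cv2.INTER_CUBIC)[...,::-1])
E
```

```text
time_s: 14.95
eef_pos: [0.5132, -0.0182, 0.1457]
tcp_rot: [[-0.717, -0.697, 0.002], [-0.697, 0.717, -0.0], [-0.001, -0.001, -1.0]]
force: [-4.1, -0.0, 10.9]
finger_gap: 0.0142
grasp_force: 30.0
time_s: 15.45
eef_pos: [0.5132, -0.0182, 0.1458]
tcp_rot: [[-0.718, -0.697, 0.002], [-0.697, 0.718, -0.0], [-0.001, -0.002, -1.0]]
force: [-2.8, 0.8, 9.6]
finger_gap: 0.0138
grasp_force: 30.0
```

View pics/crop6.png

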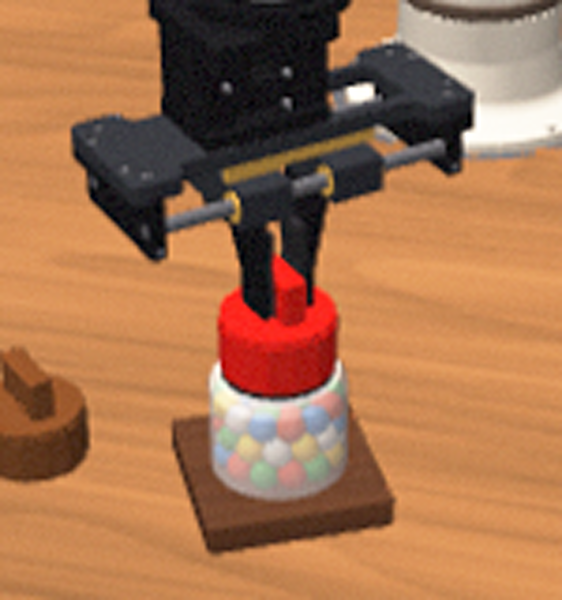

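The cap sits squarely on the jar at about (278,330) in the crop, with only a thin line of seal left. The push holds steady at about 10 N, roughly 4 mm of the seal's 5 mm.

```bash
python3 -c "
from plant import order
print(order.close_job())"
```

```text
the job is handed in; nothing more can be done
None
```

The red cap clicked onto the jar, and I handed the job in at about 15.5 s with the arm still pressing at about 10 N, roughly 4 mm of the seal's 5 mm; the blue cap, mug, closed jar and tin were not touched.

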